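# Close clean beakers rim to rim

### The arm

A 6-joint arm with a two-finger parallel gripper is mounted at the origin on the work surface. World frame = base frame: x ahead of the robot, y to its left, z up, the work surface at z = 0. Lengths are in m, angles in rad, forces in N, time in s.
With the tool pointing down it reaches from about 0.25 to 0.725 m from the base axis. Payload 9.7 kg.
Tool frame: the origin (TCP) lies at the centre of the arm's flange, where the gripper is bolted on; the fingertips stand 173 mm ahead of it and the grasp point (between the pads) lies 155 mm ahead of it (robot.tcp_to_grasp is the distance from the TCP to the grasp point, in m); z points along the fingers, y is the line along which they close (so a half turn about z gives the same grasp; the last joint's range is limited). The gripper opens to 85 mm and grips with 20 to 120 N. Pads are 22 mm wide; open, the fingers measure 114 mm over their backs; the gripper's body (76 mm by 85 mm) begins 54 mm behind the grasp point. The pads swing forward as they close: fully open they stand 13 mm farther back than shut.
Start: joints at [1.163, 0.087, 0.176, 1.66, 0, 1.571], TCP at [0.218, 0.505, 0.405] pointing down, gripper open.
Joint ranges: [-3.13, 3.13], [-0.85, 1.81], [-1.15, 1.24], [-2.2, 2.28], [-1.44, 1.52], [-3.14, 3.14]. Speed limits (rad/s): [2.22, 2.22, 2.57, 3.14, 3.14, 3.14].

### API

Orientations are given as [roll, pitch, yaw] about the fixed x, y, z axes, in that order (R = Rz(yaw) Ry(pitch) Rx(roll)).
In Python, from plant import robot gives the robot as it stands.
- The arm moves only by the tool step_arm, never from a script. Its argument "commands" is a list of rows, each a list of 5 numbers: the opening, from 0 (shut) to 1 (fully open), then the shift along the tool's x, y, z in mm, then the turn about the tool's z in degrees. A call has 1 to 20 rows; each row is the pose to reach, as a shift and turn from the pose commanded when the call began, along the tool's axes at that moment; what a row does not reach only later rows make up. A row lasts 1/12 s, in which the tool goes at most 41.7 mm and 7.16 degrees, less where a joint would pass 70% of its speed; a pose out of reach is approached as far as the arm can. A call with a gripper value outside its range is refused whole. The fingers move at their own pace and stop on an object; the grip force is fixed at half the most. Time passes only in rows, so rows that repeat a pose let the fingers close. It gives the time, the measured TCP pose, the force, the opening and the grip force at its end, in the units of the state.
- robot.get_state(): the state, without advancing time (a new reading comes with each control period).
- robot.capture(name): name is "scene" or "top"; returns a dict with "frame" (384x512x3 uint8, blue, green, red), "fov_y" (degrees; the focal length in pixels is half the picture's height over the tangent of half this angle, whatever the lens; pixels are square), "cx", "cy" (the principal point, pixels), "extrinsics" (4x4, takes a point from camera to world coordinates). Camera axes: x right, y down, z forward; pixel columns grow to the right and rows downward; lengths in m; the calibration is good to about 2 mm. A picture is of the moment at which its call begins. There is no depth.
- robot.close_job(): hands the job in; it is judged then, once.
Trained networks look in the newest picture that a camera, given by its name, has taken for a name from the list of things; names that differ only in an ending like _2 or _b are one class to them, and where a whole thing is asked for, a point or a joint stands for the part that bears it (a point fixed in the world has none). Each returns a list of dicts, best first, with "p" (0 to 1); they miss things now and then, are a little off and sometimes report something else, mostly with a low value. They report only what shows in the picture. A call takes as long as a camera call. They do not tell look-alikes from the thing itself.
- robot.recognise(camera, thing): "extent" ([left, top, width, height] in pixels, round what is visible of it).
- robot.outline_of(camera, thing): "mask" (384x512 bool, what is visible of it) and "extent" ([left, top, width, height] in pixels, round what is visible of it).
The state is a dict: "clock": time; "joint_positions": joint angles; "qvel": joint speeds; "joint_torque": joint torques, N m; "eef_pos": TCP position; "tcp_rot": TCP orientation; "wrist_force": force on the tool from outside, world axes, zero at the start; "ft_torque": the same for the moment, N m; "grip_width": opening from 0.0 (shut) to 1.0 (fully open); "gripper_force": force on a finger pad.
Only numpy, scipy, OpenCV 4.12 (cv2) and the standard library are available. Lean on these libraries where they do the work, as an engineer would, in place of code of your own. Each camera call takes 0.05 s, during which the arm holds its last target. There are 200 camera calls.

### The job

Two rinsed beakers have dried leaning mouth-down on the draining stands. Close each of the two upright beakers on the bench with the leaning beaker of the same size and colour, set mouth-down on it so that the rims meet evenly all round; lower it gently onto the rim and let go only once it rests there. Leave the upright beakers where they stand and do not disturb the bottle, the jar or the tip box.

Things in the scene. Friction and masses are not known exactly. Their poses are not given: they have to be found in the camera images.
- cap_large: large leaning beaker: loose white plastic beaker, closed end blue, 66 mm outside diameter, straight sides, 70 mm tall, rim 5 mm wide, about 170 g. Starts mouth-down on a sloping stand, axis leaning 28 deg, closed end up and to the stand's low side, against two 9 mm stop pins: lift off along its axis. Origin: mouth centre in the rim plane; z from mouth to closed end (up = mouth-down)
- base_large: large upright beaker, partner of cap_large: loose white plastic beaker with blue bottom, 66 mm outside, 56 mm inside diameter, 85 mm tall, rim 5 mm wide, about 255 g, standing empty, mouth-up on the bench. Origin: centre of its underside, z up
- base_large_rim (a point): centre of the mouth of base_large, in the plane of its rim (85 mm above its underside)
- stand_large: fixed stand: aluminium deck 100 x 100 mm sloping 28 deg on dark steel legs, highest edge about 74 mm up; the large leaning beaker stands on its middle. Origin: centre of its foot on the bench; x axis level, from the deck's low side (roughly towards the robot) to its high side
- cap_small: small leaning beaker: loose white plastic beaker, closed end red, 54 mm outside diameter, straight sides, 60 mm tall, rim 5 mm wide, about 120 g. Starts mouth-down on a sloping stand, axis leaning 24 deg, closed end up and to the stand's low side, against two 9 mm stop pins: lift off along its axis. Origin: mouth centre in the rim plane; z from mouth to closed end (up = mouth-down)
- base_small: small upright beaker, partner of cap_small: loose white plastic beaker with red bottom, 54 mm outside, 44 mm inside diameter, 85 mm tall, rim 5 mm wide, about 180 g, standing empty, mouth-up on the bench. Origin: centre of its underside, z up
- base_small_rim (a point): centre of the mouth of base_small, in the plane of its rim (85 mm above its underside)
- stand_small: fixed stand: aluminium deck 100 x 100 mm sloping 24 deg on dark steel legs, highest edge about 71 mm up; the small leaning beaker stands on its middle. Origin: centre of its foot on the bench; x axis level, from the deck's low side (roughly towards the robot) to its high side
- bottle: bystander: loose amber bottle with blue cap, 60 mm diameter, 125 mm tall. Origin: centre of its underside
- jar: bystander: loose clear jar with green lid, 76 mm diameter, 90 mm tall. Origin: centre of its underside
- tip_box: bystander: loose red box of pipette tips with white top, 70 x 110 x 51 mm, on the far side of the beakers. Origin: centre of its underside
Mind the look-alikes: they are no part of the job. Leave any purple look-alike of the cap_small alone.

How it is judged:
By the outcome, as a careful person would: the job done as asked, in the order asked, and still so for the second after the job is handed in, with the robot touching nothing.
It also fails if it takes over 72 s, if anything falls off the work surface, if the arm or the gripper's body presses on something with over 40 N, if the wrist force passes 120 N, or if a joint passes its speed limit or range.

## Working session

There is one attempt and no reset: what is moved stays moved. The work goes in short steps, Python scripts to look and compute and a tool call to move; the robot and the scene stay as the last step left them, time stands still between calls to the robot, and variables do not carry over. Pictures are saved under pics/ and viewed, at most 10 in all, crops included, and the job is handed in when it is done.

Besides the shell and the picture viewer there is one more tool, called after "Call:" in YAML: its name, and indented under it one key for each argument. step_arm: Moves the arm, as the interface text tells. Its arguments: {"type":"object","properties":{"commands":{"type":"array"}},"required":["commands"]}

```bash
mkdir -p pics; ls
python3 - <<'E'
from plant import robot
import cv2,numpy as np
np.set_printoptions(precision=4,suppress=True)
s=robot.get_state();print(s)
ims=[]
for c in("scene","top"):
    d=robot.capture(c);cv2.imwrite(f"pics/{c}0.png",d["frame"]);print(c,d["fov_y"],d["cx"],d["cy"],d["extrinsics"])
    for t in("cap_large","cap_small","base_large","base_small","stand_large","stand_small","bottle","jar","tip_box"):
        print(t,[(round(r["p"],2),[int(v) for v in r["extent"]]) for r in robot.recognise(c,t)])
    ims.append(d["frame"])
E
```

```text
pics
{'clock': 0.0, 'joint_positions': array([1.163 , 0.0874, 0.1751, 1.6598, 0.    , 1.5708]), 'qvel': array([-0.0006,  0.0011, -0.0002,  0.0005, -0.0004,  0.0009]), 'joint_torque': array([ -0.0014, -52.0386,  46.4799,   0.0163,  -0.    ,   0.    ]), 'eef_pos': array([0.2181, 0.5049, 0.404 ]), 'tcp_rot': array([-3.1403, -0.    ,  2.7338]), 'wrist_force': array([0.234 , 0.6645, 0.1064]), 'ft_torque': array([ 0.0152,  0.0089, -0.004 ]), 'gripper_force': 0.0, 'grip_width': 0.9981015270922784}
scene 46.59340254525667 259.1429727910668 188.4202632604518 [[-0.4502  0.4837 -0.7505  1.4273]
 [ 0.8928  0.257  -0.37    0.4638]
 [ 0.0139 -0.8366 -0.5476  0.665 ]
 [ 0.      0.      0.      1.    ]]
cap_large [(0.77, [143, 131, 26, 31])]
cap_small [(0.93, [403, 237, 35, 36]), (0.7, [348, 191, 26, 32])]
base_large [(0.6, [274, 166, 26, 40])]
base_small [(0.63, [215, 146, 15, 36])]
stand_large [(0.69, [125, 154, 54, 33])]
stand_small [(0.8, [325, 205, 58, 49])]
bottle [(0.61, [112, 177, 31, 52])]
jar [(0.95, [251, 217, 35, 52])]
tip_box [(0.91, [197, 202, 54, 46])]
top 51.95251005266746 250.63687948167575 198.4949591299166 [[ 0.0113 -0.9927  0.1203  0.5044]
 [-0.9997 -0.0139 -0.0209  0.0941]
 [ 0.0225 -0.1201 -0.9925  1.2857]
 [ 0.      0.      0.      1.    ]]
cap_large [(0.84, [350, 213, 30, 26])]
cap_small [(0.79, [123, 196, 18, 22]), (0.57, [161, 211, 22, 22])]
base_large [(0.86, [231, 227, 20, 20])]
base_small [(0.56, [291, 232, 24, 21])]
stand_large [(0.7, [342, 205, 35, 33]), (0.45, [291, 235, 21, 17])]
stand_small [(0.61, [163, 198, 32, 40])]
bottle [(0.73, [293, 231, 20, 25]), (0.65, [321, 149, 25, 19])]
jar [(0.71, [244, 166, 36, 24]), (0.62, [209, 151, 24, 26]), (0.17, [291, 234, 24, 21])]
tip_box [(0.78, [249, 163, 33, 23])]
```

Run:
```python
import cv2
a=cv2.imread("pics/top0.png")[130:280,90:400];cv2.imwrite("pics/top0c.png",cv2.resize(a,(795,385),interpolation=cv2.INTER_CUBIC))
a=cv2.imread("pics/scene0.png")[110:290,100:460];cv2.imwrite("pics/scene0c.png",cv2.resize(a,(800,400),interpolation=cv2.INTER_CUBIC))
```

```text
(no output)
```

View pics/top0c.png

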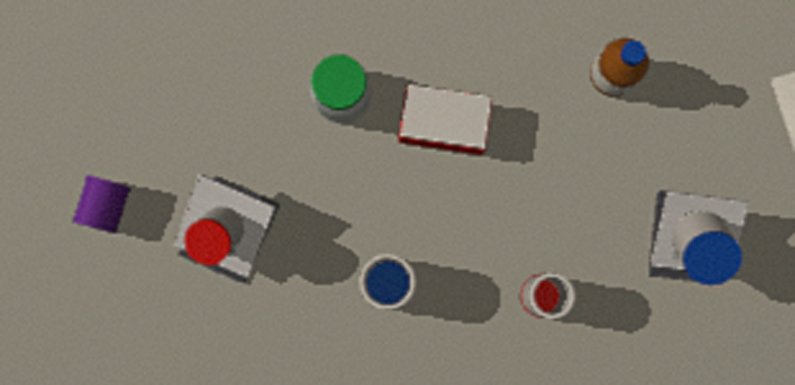

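View pics/scene0c.png

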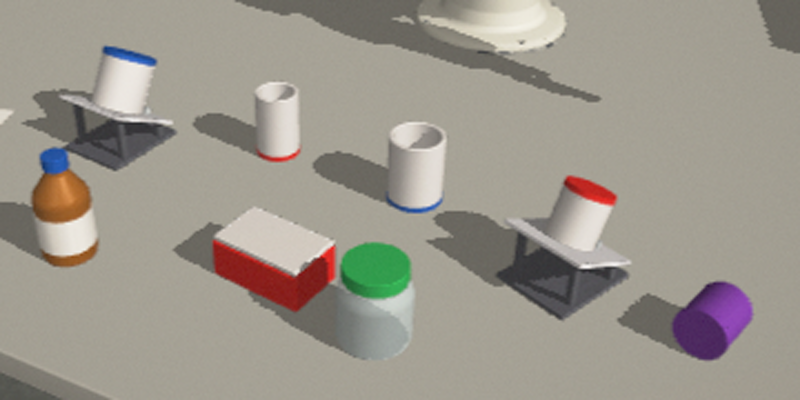

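The top view (full-frame pixels) shows the purple look-alike lying at (129,210). The small red cap is on its stand at (172,224), with base_large (blue inside) at (241,240) and base_small (red inside) at (303,245). The blue cap is on its stand at (368,230). The jar, tip box and bottle are on the far side, at x≈220–335, y≈155–175.

There are two candidates for cap_small: top (172,224)/scene (365,200), which is red and leaning on the stand, and top (129,210)/scene (420,255), which is purple and lying down. The red one fits, and the enlarged crops above confirm it. The tool can't tilt, so I'll lift each cap along its axis, stand it upright on free bench, regrip it and place it.

```bash
cat > h.py <<'E'
from plant import robot
import cv2,numpy as np
from scipy.optimize import minimize
np.set_printoptions(precision=4,suppress=True)
def cam(c):
    d=robot.capture(c);d["name"]=c;return d
def proj(d,P):
    E=np.array(d["extrinsics"]);q=(np.asarray(P)-E[:3,3])@E[:3,:3];f=192/np.tan(np.radians(d["fov_y"]/2))
    return np.c_[d["cx"]+f*q[:,0]/q[:,2],d["cy"]+f*q[:,1]/q[:,2]]
A=np.linspace(0,2*np.pi,48,endpoint=False)
def cyl(p,ax,r,h):   # two rims of a cylinder from mouth/underside centre p along ax
    ax=np.array(ax)/np.linalg.norm(ax);u=np.cross(ax,[.3,.9,.1]);u/=np.linalg.norm(u);v=np.cross(ax,u)
    c=np.cos(A)[:,None]*u*r+np.sin(A)[:,None]*v*r
    return np.r_[np.array(p)+c,np.array(p)+h*ax+c]
def sil(d,P,S=8):
    x=cv2.convexHull(np.float32((proj(d,P)+.5)*S*16))  # pixel centres at integers
    m=np.zeros((384*S,512*S),np.uint8);cv2.fillConvexPoly(m,np.int32(np.round(x)),255,shift=4)
    return cv2.resize(m,(512,384),interpolation=cv2.INTER_AREA)/255.
def mask(d,thing,uv=None):
    R=robot.outline_of(d["name"],thing)
    if uv is not None: R=[r for r in R if np.hypot(r["extent"][0]+r["extent"][2]/2-uv[0],r["extent"][1]+r["extent"][3]/2-uv[1])<15]
    return (R[0]["mask"].astype(float),R[0]["p"]) if R else (None,0)
def fit(obs,model,x0,sc):
    def cost(x):
        e=0
        for d,m in obs:
            s=sil(d,model(x));e+=np.abs(s-m).sum()/m.sum()
        return e/len(obs)
    n=len(x0);sim=np.array([x0]+[np.array(x0)+np.eye(n)[i]*sc[i] for i in range(n)])
    r=minimize(cost,x0,method="Nelder-Mead",options=dict(initial_simplex=sim,maxiter=120,xatol=1e-4,fatol=1e-4))
    return r.x,r.fun
def ray(d,uv,z):
    E=np.array(d["extrinsics"]);f=192/np.tan(np.radians(d["fov_y"]/2))
    w=E[:3,:3]@np.array([(uv[0]-d["cx"])/f,(uv[1]-d["cy"])/f,1]);return E[:3,3]+w*(z-E[2,3])/w[2]
E
cat > m.py <<'E'
from h import *
S,T=cam("scene"),cam("top")
for t,r,us,ut in(("base_large",.033,(287,186),(241,240)),("base_small",.027,(225,164),(303,245))):
    o=[]
    for d,uv in((S,us),(T,ut)):
        m,p=mask(d,t,uv)
        if m is not None:o.append((d,m))
    g=ray(T,ut,.05)
    print(t,len(o),[fit(k,lambda x:cyl([x[0],x[1],0],[0,0,1],r,.085),g[:2],[.01,.01]) for k in (o,o[:1],o[1:])])
for t,r,h,a,us,ut in(("cap_large",.033,.07,28,(156,147),(366,225)),("cap_small",.027,.06,24,(361,207),(172,222))):
    o=[]
    for d,uv in((S,us),(T,ut)):
        m,p=mask(d,t,uv)
        if m is not None:o.append((d,m))
    g=ray(T,ut,.08);a=np.radians(a)
    model=lambda x:cyl(x[:3],[-np.sin(a)*np.cos(x[3]),-np.sin(a)*np.sin(x[3]),np.cos(a)],r,h)
    print(t,len(o))
    for y0 in(-.4,.4):print(fit(o,model,[g[0],g[1],.05,y0],[.01,.01,.005,.2]))
for t,z in(("bottle",.1),("jar",.09),("tip_box",.051)):
    e=robot.recognise("top",t)[0]["extent"];print(t,ray(T,(e[0]+e[2]/2,e[1]+e[3]/2),z))
E
python3 m.py
```

```text
base_large 2 [(array([0.5252, 0.0983]), np.float64(0.0491221432861188)), (array([0.5252, 0.0985]), np.float64(0.0313046603570145)), (array([0.5252, 0.098 ]), np.float64(0.06513497365705286))]
base_small 2 [(array([ 0.5109, -0.0969]), np.float64(0.08903785398104505)), (array([ 0.5098, -0.097 ]), np.float64(0.12078040518532995)), (array([ 0.5113, -0.0974]), np.float64(0.05192610806380431))]
cap_large 2
(array([ 0.5874, -0.2839,  0.0514, -0.1345]), np.float64(0.0634553578652457))
(array([ 0.5874, -0.2839,  0.0513, -0.1312]), np.float64(0.06331275836310918))
cap_small 2
(array([ 0.59  ,  0.3007,  0.0519, -0.3257]), np.float64(0.07850901556563597))
(array([ 0.5892,  0.3001,  0.0512, -0.3624]), np.float64(0.07698279206045233))
bottle [ 0.7814 -0.1806  0.1   ]
jar [0.7514 0.1583 0.09  ]
tip_box [0.728  0.0282 0.051 ]
```

```bash
cat >> h.py <<'E'
def delta(p,yaw=None,frm=None):  # shift (mm, tool axes) and turn (deg) to TCP p, tool yaw (deg)
    s=robot.get_state();e=np.array(s["eef_pos"]) if frm is None else np.array(frm);w=s["tcp_rot"][2]
    v=np.array(p)-e;c,n=np.cos(w),np.sin(w)
    t=0 if yaw is None else -((yaw-np.degrees(w)+90)%180-90)
    return np.round([1e3*(c*v[0]+n*v[1]),1e3*(n*v[0]-c*v[1]),-1e3*v[2],t],1)
E
python3 - <<'E'
from h import *
for z in(.34,.238):print(delta([.575,.3057,z],159.4))
E
```

```text
[-406.6  -41.3   64.7   -2.8]
[-406.6  -41.3  166.7   -2.8]
```

Call:
step_arm:
  commands:
    - [1,-407,-41,50,-3]
    - [1,-407,-41,50,-3]
    - [1,-407,-41,50,-3]
    - [1,-407,-41,50,-3]
    - [1,-407,-41,50,-3]
    - [1,-407,-41,50,-3]
    - [1,-407,-41,50,-3]
    - [1,-407,-41,50,-3]
    - [1,-407,-41,50,-3]
    - [1,-407,-41,50,-3]
    - [1,-407,-41,50,-3]
    - [1,-407,-41,50,-3]
    - [1,-407,-41,90,-3]
    - [1,-407,-41,120,-3]
    - [1,-407,-41,145,-3]
    - [1,-407,-41,160,-3]
    - [1,-407,-41,167,-3]
    - [1,-407,-41,167,-3]

```text
clock: 3.15
eef_pos: [0.5743, 0.3064, 0.2365]
tcp_rot: [-3.14, -0.002, 2.787]
wrist_force: [0.7, -1.6, 1.1]
grip_width: 1.003
gripper_force: 0.0
```

Run:
```python
from h import *
print(delta([.575,.3057,.238],159.4))
ims=[]
for c in("scene","top"):
    f=cam(c)["frame"];a=f[150:290,290:450] if c=="scene" else f[150:290,100:260]
    ims.append(cv2.resize(a,(400,350),interpolation=cv2.INTER_CUBIC))
cv2.imwrite("pics/g1.png",np.hstack(ims))
```

```text
[-0.9 -0.4 -1.5  0.3]
```

View pics/g1.png

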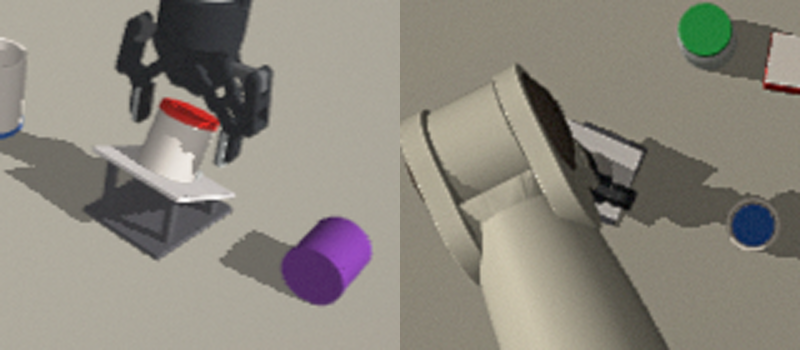

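The fingers straddle the red cap, which sits around (185,140) in the left crop, and nothing is touching it. Next I close and lift along the axis.

Call:
step_arm:
  commands:
    - [0,0,0,0,0]
    - [0,0,0,0,0]
    - [0,0,0,0,0]
    - [0,0,0,0,0]
    - [0,0,0,0,0]
    - [0,0,0,0,0]
    - [0,0,0,0,0]
    - [0,0,0,0,0]
    - [0,0,0,0,0]
    - [0,0,0,0,0]
    - [0,2,0,-5,0]
    - [0,5,0,-11,0]
    - [0,9,0,-20,0]
    - [0,15,0,-33,0]
    - [0,20,0,-46,0]
    - [0,27,0,-61,0]
    - [0,27,0,-61,0]

```text
clock: 4.67
eef_pos: [0.5495, 0.316, 0.3035]
tcp_rot: [3.137, 0.003, 2.787]
wrist_force: [-0.2, -0.2, -0.4]
grip_width: 0.625
gripper_force: 63.1
```

Run:
```python
from h import *
s=robot.get_state();print(s["eef_pos"],s["grip_width"],s["gripper_force"])
S=cam("scene");m,p=mask(S,"cap_small")
e=np.array(s["eef_pos"])
# in-hand estimate: closed/mouth along lean plane; unknown slide t(toolx), z, tilt
w=s["tcp_rot"][2];tx=np.array([np.cos(w),np.sin(w),0])
def mod(x):
    ax=np.sin(x[2])*tx+np.array([0,0,np.cos(x[2])]);g=e-[0,0,.155]
    return cyl(g+x[0]*tx+[0,0,x[1]]-.03*ax,ax,.027,.06)
print(p,m.sum(),fit([(S,m)],mod,[0,0,.42],[.005,.005,.1]))
cv2.imwrite("pics/l1.png",cv2.resize(S["frame"][120:270,270:430],(640,600)))
print(delta([.42,.22,.28]))
```

```text
[0.5495 0.316  0.3035] 0.6248647183298638 63.107979632914066
0.76 902.0 (array([ 1.7841, -1.0434,  0.6239]), np.float64(1.0))
[  88.8 -134.8   20.     0. ]
```

View pics/l1.png

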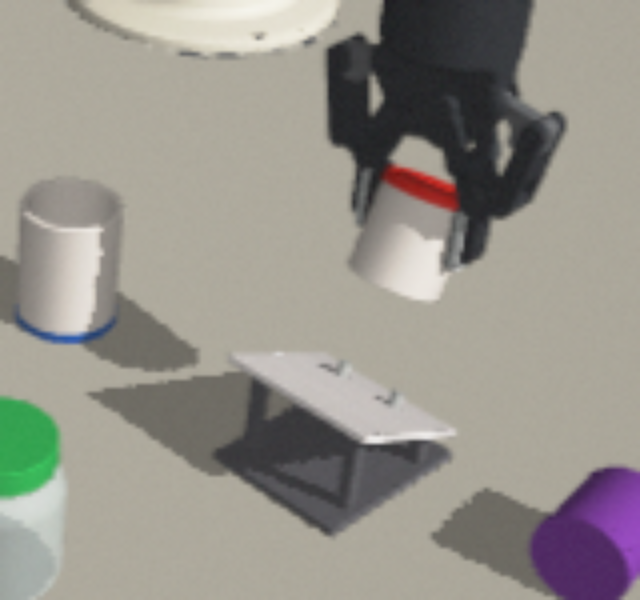

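The red cap is held at (405,235) in the crop, tilted as it was on the stand, and the stand with its pins is now empty. I'll carry it to free bench at about (0.42, 0.22) and lower it.

Call:
step_arm:
  commands:
    - [0,89,-135,0,0]
    - [0,89,-135,0,0]
    - [0,89,-135,0,0]
    - [0,89,-135,0,0]
    - [0,89,-135,30,0]
    - [0,89,-135,65,0]
    - [0,89,-135,85,0]
    - [0,89,-135,96,0]
    - [0,89,-135,100,0]
    - [0,89,-135,102,0]
    - [0,89,-135,104,0]
    - [0,89,-135,105,0]
    - [0,89,-135,106,0]

```text
clock: 5.85
eef_pos: [0.4207, 0.2186, 0.1979]
tcp_rot: [-3.141, 0.006, 2.785]
wrist_force: [-7.2, -19.7, 48.9]
grip_width: 0.627
gripper_force: 71.4
```

Call:
step_arm:
  commands:
    - [0,0,0,-1,0]
    - [0,0,0,-2,0]
    - [0,0,0,-2,0]

```text
clock: 6.1
eef_pos: [0.4207, 0.2187, 0.1982]
tcp_rot: [-3.14, 0.005, 2.785]
wrist_force: [-6.6, -15.6, 30.8]
grip_width: 0.625
gripper_force: 69.7
```

Run:
```python
from h import *
S=cam("scene");T=cam("top")
cv2.imwrite("pics/r1.png",np.hstack([cv2.resize(S["frame"][90:210,250:380],(400,370)),cv2.resize(T["frame"][180:300,140:270],(400,370))]))
```

```text
(no output)
```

View pics/r1.png

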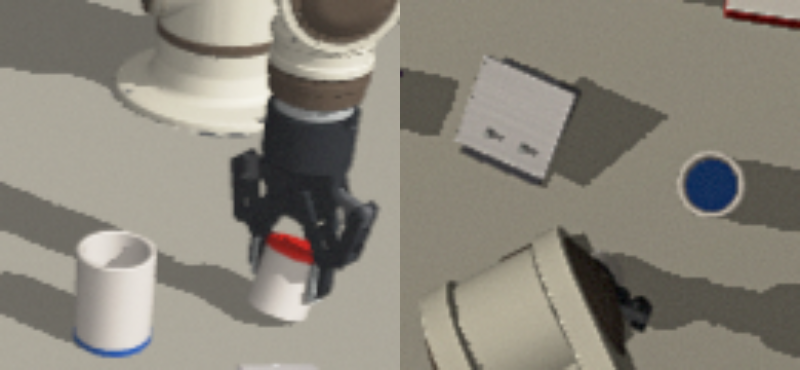

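The cap is tilted with its edge on the bench, at crop (285,280). I'll ease off 2 mm and release so it rocks upright.

Call:
step_arm:
  commands:
    - [0,0,0,-1,0]
    - [0,0,0,-2,0]
    - [0,0,0,-2.5,0]
    - [0.66,0,0,-2.5,0]
    - [0.7,0,0,-2.5,0]
    - [0.75,0,0,-2.5,0]
    - [0.85,0,0,-2.5,0]
    - [1,0,0,-2.5,0]
    - [1,0,0,-2.5,0]
    - [1,0,0,-2.5,0]
    - [1,0,0,-2.5,0]
    - [1,0,0,-2.5,0]

```text
clock: 7.2
eef_pos: [0.4197, 0.2197, 0.1971]
tcp_rot: [-3.142, -0.0, 2.786]
wrist_force: [-1.1, 0.5, -0.1]
grip_width: 1.0
gripper_force: 0.0
```

Run:
```python
from h import *
S=cam("scene");T=cam("top")
print(robot.get_state()["eef_pos"])
for r in robot.outline_of("scene","cap_small"): print(r["p"],r["extent"],r["mask"].sum())
cv2.imwrite("pics/r2.png",np.hstack([cv2.resize(S["frame"][90:210,250:380],(400,370)),cv2.resize(T["frame"][180:300,140:270],(400,370))]))
```

```text
[0.4197 0.2196 0.1972]
0.85 [404.3, 236.4, 35.0, 37.7] 902
```

View pics/r2.png

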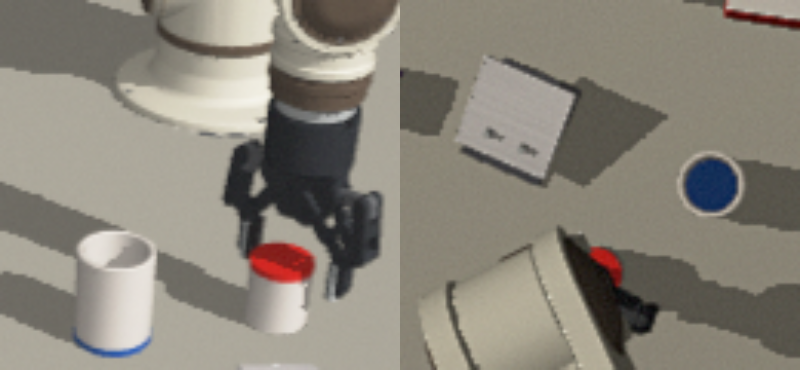

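The cap now stands upright at crop (283,290). I back off to measure it without occlusion.

Call:
step_arm:
  commands:
    - [1,10,0,-40,0]
    - [1,30,0,-80,0]
    - [1,60,0,-100,0]
    - [1,90,0,-100,0]
    - [1,110,0,-100,0]
    - [1,110,0,-100,0]

```text
clock: 7.85
eef_pos: [0.3143, 0.2586, 0.298]
tcp_rot: [3.14, 0.0, 2.788]
wrist_force: [-0.6, -0.1, -0.9]
grip_width: 1.002
gripper_force: 0.0
```

```bash
cat > u.py <<'E'
import sys
from h import *
# fit an upright cylinder from a thing's masks in both cameras; name r h z0 guess
def up(t,r,h,z0,g,cams=("scene","top")):
    out=[]
    o=[]
    for c in cams:
        d=cam(c);uv=proj(d,[[g[0],g[1],z0+h/2]])[0]
        m,p=mask(d,t,uv)
        if m is not None:o.append((d,m))
        print(c,p,uv)
    mod=lambda x:cyl([x[0],x[1],z0],[0,0,1],r,h)
    for k in [o]+([[q] for q in o] if len(o)>1 else []):print(t,*fit(k,mod,g,[.01,.01]))
if __name__=="__main__":up(sys.argv[1],*[float(v) for v in sys.argv[2:5]],[float(v) for v in sys.argv[5:7]])
E
python3 u.py cap_small .027 .06 0 .443 .211; python3 -c "
from h import *
print(delta([.443,.211,.3]))"
```

```text
scene 0.61 [337.9848 184.7052]
top 0.8 [204.1741 265.4406]
cap_small [0.4339 0.2144] 0.0645607347984262
cap_small [0.4311 0.2139] 0.051139468132932187
cap_small [0.4346 0.2144] 0.06459054209919263
[-134.4   -0.1   -2.9    0. ]
```

```bash
python3 -c "
from h import *
print(delta([.434,.2143,.187]))"
```

```text
[-124.8   -0.1  110.1    0. ]
```

Call:
step_arm:
  commands:
    - [1,-40,0,0,0]
    - [1,-80,0,0,0]
    - [1,-125,0,0,0]
    - [1,-125,0,20,0]
    - [1,-125,0,55,0]
    - [1,-125,0,85,0]
    - [1,-125,0,102,0]
    - [1,-125,0,110,0]
    - [1,-125,0,110,0]
    - [0.8,-125,0,110,0]
    - [0.7,-125,0,110,0]
    - [0.6,-125,0,110,0]
    - [0,-125,0,110,0]
    - [0,-125,0,110,0]
    - [0,-125,0,110,0]
    - [0,-125,0,110,0]
    - [0,-125,0,90,0]
    - [0,-125,0,55,0]
    - [0,-125,0,15,0]
    - [0,-125,0,-20,0]

```text
clock: 9.72
eef_pos: [0.4335, 0.2144, 0.3204]
tcp_rot: [3.14, 0.001, 2.786]
wrist_force: [1.9, -0.2, -1.2]
grip_width: 0.629
gripper_force: 63.4
```

```bash
python3 -c "
from h import *
s=robot.get_state();print(s['eef_pos'],s['tcp_rot'])
print(delta([.511,-.097,.33]))"
```

```text
[0.4335 0.2144 0.3204] [3.1402 0.0013 2.7864]
[-180.9 -265.    -9.6    0. ]
```

Call:
step_arm:
  commands:
    - [0,-40,-59,0,0]
    - [0,-60,-88,0,0]
    - [0,-80,-117,0,0]
    - [0,-105,-154,0,0]
    - [0,-130,-190,0,0]
    - [0,-155,-227,0,0]
    - [0,-181,-265,0,0]
    - [0,-181,-265,0,0]
    - [0,-181,-265,0,0]
    - [0,-181,-265,0,0]
    - [0,-181,-265,15,0]
    - [0,-181,-265,15,0]

```text
clock: 10.72
eef_pos: [0.5109, -0.0961, 0.3009]
tcp_rot: [-3.142, -0.002, 2.787]
wrist_force: [-1.5, -0.6, -1.3]
grip_width: 0.627
gripper_force: 63.4
```

Run:
```python
from h import *
from u import up
s=robot.get_state();z=s["eef_pos"][2]-.187;print(s["eef_pos"],z)
up("cap_small",.027,.06,z,[.511,-.097]);up("base_small",.027,.085,0,[.511,-.097])
a=cv2.imwrite("pics/p1.png",cv2.resize(robot.capture("scene")["frame"][90:210,170:300],(520,480)))
```

```text
[ 0.5109 -0.0961  0.3009] 0.113937212280461
scene 0.65 [223.1247 131.237 ]
top 0 [307.9262 244.6086]
cap_small [ 0.5143 -0.093 ] 0.4388389838694098
scene 0.88 [224.2355 164.4194]
top 0.47 [302.545  244.7349]
base_small [ 0.5114 -0.095 ] 3.491081614602694
base_small [ 0.51   -0.0967] 0.06630006110092763
base_small [ 0.496  -0.0546] 6.557063851181499
```

View pics/p1.png

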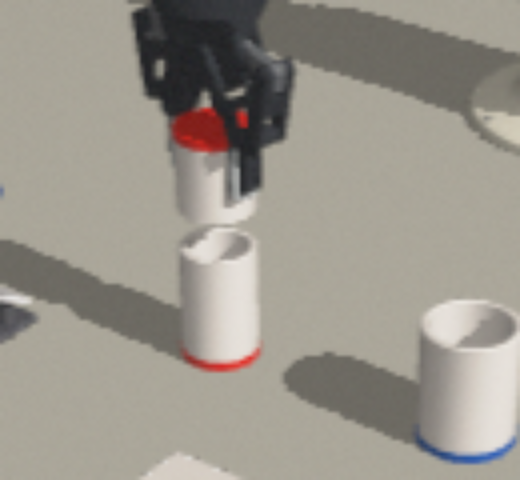

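```bash
cat > e.py <<'E'
from h import *
# sideways (image x) and rim-bottom (image y) residuals against the model in the scene view
def prof(d,P,r,h,z0,rows=(.25,.75),col=None):
    g=cv2.cvtColor(d["frame"],cv2.COLOR_BGR2GRAY).astype(float);s=sil(d,cyl([P[0],P[1],z0],[0,0,1],r,h))
    out=[]
    a,b=[proj(d,[[P[0],P[1],z0+h*k]])[0][1] for k in rows[::-1]]
    for y in np.arange(int(round(a)),int(round(b))+1):
        x=np.where(s[y]>.5)[0];res=[]
        for e in(x[0]-.5,x[-1]+.5):
            q=np.arange(int(e)-4,int(e)+6);D=np.abs(np.diff(g[y,q]));k=D.argmax();w=D[max(k-1,0):k+2];res.append((w*(q[max(k-1,0):k+2]+.5)).sum()/w.sum()-e)
        out.append(res)
    return np.array(out)
E
python3 - <<'E'
from e import *
S=cam("scene")
print(prof(S,(.5109,-.0961),.027,.06,.114,(.1,.35)))
b=prof(S,(.5105,-.0968),.027,.085,0,(.25,.75));print(np.median(b,0))
E
```

```text
[[-0.3514 -3.9231]
 [-0.3158 -3.916 ]
 [-0.3514 -3.9528]
 [-0.2857 -3.9606]
 [-0.3171 -3.957 ]
 [-0.1081 -3.2105]]Traceback (most recent call last):
  File "<stdin>", line 4, in <module>
  File "e.py", line 10, in prof
    q=np.arange(int(e)-4,int(e)+6);D=np.abs(np.diff(g[y,q]));k=D.argmax();w=D[max(k-1,0):k+2];res.append((w*(q[max(k-1,0):k+2]+.5)).sum()/w.sum()-e)
                                                                                                          ~^^~~~~~~~~~~~~~~~~~~~~~
ValueError: operands could not be broadcast together with shapes (2,) (3,)
```

```bash
cat > e.py <<'E'
from h import *
def edge(g,y,e):
    q=np.arange(int(e)-4,int(e)+5);D=np.abs(np.diff(g[y,q]));k=min(max(D.argmax(),1),6);w=D[k-1:k+2]
    return (w*(q[k-1:k+2]+.5)).sum()/w.sum()-e
def prof(d,P,r,h,z0,rows):
    g=cv2.cvtColor(d["frame"],cv2.COLOR_BGR2GRAY).astype(float);s=sil(d,cyl([P[0],P[1],z0],[0,0,1],r,h))
    a,b=[proj(d,[[P[0],P[1],z0+h*k]])[0][1] for k in rows[::-1]];out=[]
    for y in range(int(round(a)),int(round(b))+1):
        m=np.where(s[y]>.5)[0].mean().astype(int)
        out.append([edge(g,y,m+.5-s[y,:m+1].sum()-.0),edge(g,y,m+.5+s[y,m+1:].sum())])
    return np.median(out,0)
E
python3 - <<'E'
from e import *
S=cam("scene")
print(prof(S,(.5109,-.0961),.027,.06,.114,(.1,.35)),prof(S,(.5105,-.0968),.027,.085,0,(.25,.75)))
E
```

```text
[-0.1177 -4.1284] [-0.0867 -0.3872]
```

Call:
step_arm:
  commands:
    - [0,0,-0.7,8,0]
    - [0,0,-0.7,16,0]
    - [0,0,-0.7,22,0]
    - [0,0,-0.7,25,0]
    - [0,0,-0.7,26,0]
    - [0,0,-0.7,26,0]

```text
clock: 11.77
eef_pos: [0.5109, -0.0976, 0.2757]
tcp_rot: [-3.141, -0.001, 2.786]
wrist_force: [-0.2, 0.6, -0.8]
grip_width: 0.626
gripper_force: 63.4
```

Call:
step_arm:
  commands:
    - [0,0,0,0.5,0]
    - [0,0,0,1,0]
    - [0,0,0,1,0]

```text
clock: 12.02
eef_pos: [0.5111, -0.0977, 0.2754]
tcp_rot: [3.142, 0.0, 2.786]
wrist_force: [0.5, -1.4, -0.9]
grip_width: 0.627
gripper_force: 63.4
```

Call:
step_arm:
  commands:
    - [0,0,0.4,0.5,0]
    - [0,0,0.4,1,0]
    - [0,0,0.4,1.5,0]
    - [0,0,0.4,1.5,0]

```text
clock: 12.35
eef_pos: [0.5113, -0.0973, 0.2743]
tcp_rot: [3.141, 0.001, 2.786]
wrist_force: [-0.7, 0.6, 3.7]
grip_width: 0.625
gripper_force: 63.8
```

Call:
step_arm:
  commands:
    - [0,0,0,0.5,0]
    - [0,0,0,1,0]
    - [0,0,0,1,0]

```text
clock: 12.6
eef_pos: [0.5113, -0.0973, 0.2742]
tcp_rot: [3.141, 0.002, 2.786]
wrist_force: [-3.1, 0.3, 12.4]
grip_width: 0.63
gripper_force: 64.5
```

Call:
step_arm:
  commands:
    - [0,0,0,-0.5,0]
    - [0,0,0,-0.5,0]
    - [0.65,0,0,-0.5,0]
    - [0.68,0,0,-0.5,0]
    - [0.72,0,0,-0.5,0]
    - [0.8,0,0,-0.5,0]
    - [1,0,0,-0.5,0]
    - [1,0,0,-0.5,0]
    - [1,0,0,-0.5,0]
    - [1,0,0,-0.5,0]
    - [1,0,0,-20,0]
    - [1,0,0,-55,0]
    - [1,0,0,-90,0]
    - [1,0,0,-90,0]

```text
clock: 13.77
eef_pos: [0.5116, -0.0973, 0.3695]
tcp_rot: [3.14, 0.008, 2.786]
wrist_force: [1.1, 0.1, 1.5]
grip_width: 1.0
gripper_force: 0.0
```

Run:
```python
from h import *
a=np.radians(28);y=-.132
ax=np.array([-np.sin(a)*np.cos(y),-np.sin(a)*np.sin(y),np.cos(a)])
g=np.array([.5874,-.2839,.0514])+.044*ax;print(ax,g)
p=g+[0,0,.151];print(p,delta([.44,-.22,.36],172.4),delta(p,172.4))
```

```text
[-0.4654  0.0618  0.8829] [ 0.5669 -0.2812  0.0902]
[ 0.5669 -0.2812  0.2412] [  24.4 -139.9    9.5  -12.8] [-115.9 -153.1  128.3  -12.8]
```

Call:
step_arm:
  commands:
    - [1,-30,-40,0,-7]
    - [1,-60,-80,0,-13]
    - [1,-90,-120,0,-13]
    - [1,-116,-153,0,-13]
    - [1,-116,-153,0,-13]
    - [1,-116,-153,0,-13]
    - [1,-116,-153,30,-13]
    - [1,-116,-153,60,-13]
    - [1,-116,-153,60,-13]

```text
clock: 14.52
eef_pos: [0.5657, -0.2806, 0.2963]
tcp_rot: [3.139, -0.008, 3.013]
wrist_force: [-2.2, 0.2, -2.6]
grip_width: 1.002
gripper_force: 0.0
```

Run:
```python
from h import *
print(delta([.5669,-.2812,.2412],172.4))
S=cam("scene");T=cam("top")
from u import up
up("cap_small",.027,.06,.085,[.511,-.097]);up("base_small",.027,.085,0,[.511,-.097])
cv2.imwrite("pics/q1.png",np.hstack([cv2.resize(S["frame"][80:200,120:250],(400,370)),cv2.resize(T["frame"][180:300,270:400],(400,370))]))
```

```text
[-1.3 -0.5 55.1  0.2]
scene 0.9 [223.4521 141.0171]
top 0.75 [306.2964 244.6468]
cap_small [ 0.5116 -0.0966] 0.08883418793395219
cap_small [ 0.5078 -0.0982] 0.0634790021868861
cap_small [ 0.5127 -0.0974] 0.07622470209948931
scene 0.64 [224.2355 164.4194]
top 0.61 [302.545  244.7349]
base_small [ 0.5138 -0.0936] 2.851225490196078
base_small [ 0.5121 -0.0951] 0.2958778966131907
base_small [ 0.5107 -0.0589] 5.14673202614379
```

View pics/q1.png

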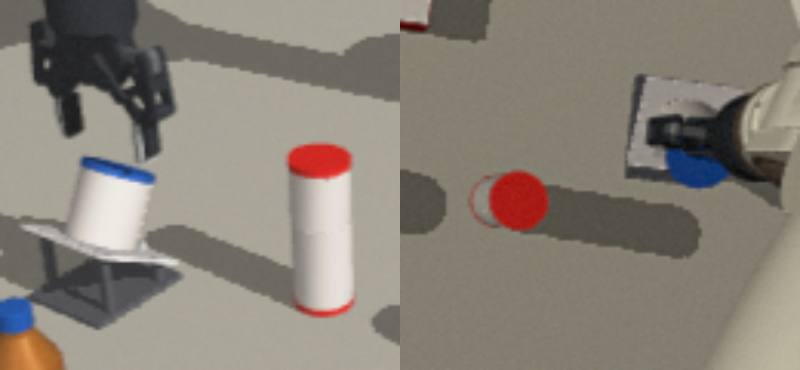

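The small pair is stacked evenly, at left crop (320,230), and the fingers are centred over the blue cap at (115,200). I descend, grip and lift along the axis.

Call:
step_arm:
  commands:
    - [1,-1,0,20,0]
    - [1,-1,0,38,0]
    - [1,-1,0,50,0]
    - [1,-1,0,55,0]
    - [1,-1,0,55,0]
    - [0.9,-1,0,55,0]
    - [0.8,-1,0,55,0]
    - [0,-1,0,55,0]
    - [0,-1,0,55,0]
    - [0,-1,0,55,0]
    - [0,-1,0,55,0]
    - [0,-1,0,55,0]

```text
clock: 16.02
eef_pos: [0.5678, -0.2815, 0.2497]
tcp_rot: [-3.141, 0.002, 3.013]
wrist_force: [-3.7, 0.5, 6.9]
grip_width: 0.764
gripper_force: 67.2
```

Call:
step_arm:
  commands:
    - [0,3,0,-5,0]
    - [0,6,0,-11,0]
    - [0,11,0,-20,0]
    - [0,19,0,-35,0]
    - [0,26,0,-49,0]
    - [0,33,0,-62,0]
    - [0,42,0,-80,0]
    - [0,42,0,-80,0]

```text
clock: 16.68
eef_pos: [0.5249, -0.2759, 0.333]
tcp_rot: [-3.139, 0.005, 3.013]
wrist_force: [-0.7, -0.2, -1.3]
grip_width: 0.765
gripper_force: 67.3
```

```bash
python3 -c "
from h import *
print(delta([.40,-.22,.22]))"
```

```text
[131.1  39.3 113.    0. ]
```

Call:
step_arm:
  commands:
    - [0,40,12,0,0]
    - [0,80,24,0,0]
    - [0,120,36,0,0]
    - [0,131,39,20,0]
    - [0,131,39,55,0]
    - [0,131,39,80,0]
    - [0,131,39,98,0]
    - [0,131,39,108,0]
    - [0,131,39,112,0]
    - [0,131,39,112,0]

```text
clock: 17.52
eef_pos: [0.4011, -0.2204, 0.2157]
tcp_rot: [3.141, -0.0, 3.013]
wrist_force: [-0.2, -0.3, -2.1]
grip_width: 0.764
gripper_force: 67.6
```

Call:
step_arm:
  commands:
    - [0,0,0,1,0]
    - [0,0,0,2,0]
    - [0,0,0,2,0]

```text
clock: 17.77
eef_pos: [0.4015, -0.2206, 0.2147]
tcp_rot: [-3.141, 0.002, 3.013]
wrist_force: [0.6, 0.2, 0.3]
grip_width: 0.762
gripper_force: 67.9
```

Call:
step_arm:
  commands:
    - [0,0,0,1,0]
    - [0,0,0,1.5,0]
    - [0,0,0,1.5,0]

```text
clock: 18.02
eef_pos: [0.4018, -0.2206, 0.2143]
tcp_rot: [-3.141, 0.003, 3.013]
wrist_force: [-0.6, 1.7, 10.9]
grip_width: 0.763
gripper_force: 69.0
```

Contact with the bench. I release gradually, then back off.

Call:
step_arm:
  commands:
    - [0,0,0,-0.5,0]
    - [0,0,0,-0.5,0]
    - [0.79,0,0,-0.5,0]
    - [0.82,0,0,-0.5,0]
    - [0.86,0,0,-0.5,0]
    - [0.92,0,0,-0.5,0]
    - [1,0,0,-0.5,0]
    - [1,0,0,-0.5,0]
    - [1,0,0,-0.5,0]
    - [1,0,0,-0.5,0]
    - [1,0,0,-0.5,0]
    - [1,10,0,-35,0]
    - [1,30,0,-70,0]
    - [1,60,0,-90,0]
    - [1,100,0,-90,0]
    - [1,130,0,-90,0]
    - [1,130,0,-90,0]

```text
clock: 19.43
eef_pos: [0.2688, -0.2028, 0.303]
tcp_rot: [-3.141, 0.0, 3.012]
wrist_force: [1.2, -0.5, -0.3]
grip_width: 1.002
gripper_force: 0.0
```

```bash
python3 u.py cap_large .033 .07 0 .42 -.222
python3 - <<'E'
from h import *
S=cam("scene");T=cam("top")
cv2.imwrite("pics/q2.png",np.hstack([cv2.resize(S["frame"][60:180,120:250],(400,370)),cv2.resize(T["frame"][180:300,270:400],(400,370))]))
E
```

```text
scene 0.97 [204.0125 143.527 ]
top 0.76 [341.9828 274.3679]
cap_large [ 0.4245 -0.223 ] 0.10469534532643796
cap_large [ 0.4194 -0.2258] 0.06990911814640967
cap_large [ 0.4258 -0.2246] 0.0975905236236371
```

View pics/q2.png

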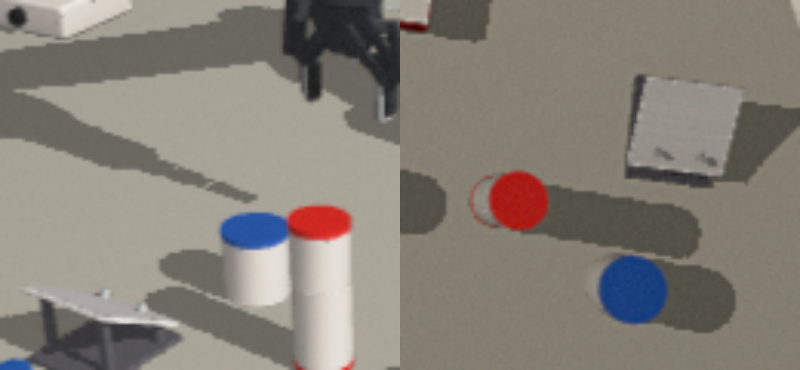

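Run:
```python
from h import *
T=cam("top");h=cv2.cvtColor(T["frame"],cv2.COLOR_BGR2HSV)
m=((h[...,0]>100)&(h[...,0]<125)&(h[...,1]>130)).astype(np.uint8)
n,l,st,c=cv2.connectedComponentsWithStats(m)
for i in range(1,n):
    if st[i,4]>100:print(st[i],c[i],ray(T,c[i],.07))
P=np.array([.4255,-.2238]);
for z in(.155+.045,):print(delta([P[0],P[1],z]),delta([.5252,.0983,.34],frm=[P[0],P[1],.33]))
```

```text
[233 232  16  16 203] [240.6847 239.6552] [0.5242 0.0975 0.07  ]
[335 263  22  22 372] [345.2446 273.5269] [ 0.425  -0.2232  0.07  ]
[-154.    -0.4  101.9    0. ] [-57.8 332.2 -10.    0. ]
```

Call:
step_arm:
  commands:
    - [1,-40,0,0,0]
    - [1,-80,0,0,0]
    - [1,-120,0,0,0]
    - [1,-154,0,0,0]
    - [1,-154,0,10,0]
    - [1,-154,0,45,0]
    - [1,-154,0,75,0]
    - [1,-154,0,94,0]
    - [1,-154,0,102,0]
    - [1,-154,0,102,0]
    - [0.9,-154,0,102,0]
    - [0.8,-154,0,102,0]
    - [0,-154,0,102,0]
    - [0,-154,0,102,0]
    - [0,-154,0,102,0]
    - [0,-154,0,102,0]
    - [0,-154,0,102,0]

```text
clock: 21.2
eef_pos: [0.4255, -0.2237, 0.2024]
tcp_rot: [-3.141, 0.003, 3.013]
wrist_force: [-0.8, 1.1, 6.8]
grip_width: 0.772
gripper_force: 67.4
```

Call:
step_arm:
  commands:
    - [0,0,0,-10,0]
    - [0,0,0,-40,0]
    - [0,0,0,-80,0]
    - [0,0,0,-115,0]
    - [0,0,0,-140,0]
    - [0,0,0,-140,0]

```text
clock: 21.7
eef_pos: [0.4254, -0.2237, 0.3472]
tcp_rot: [-3.138, 0.009, 3.013]
wrist_force: [0.4, -0.1, -1.9]
grip_width: 0.766
gripper_force: 67.8
```

```bash
python3 -c "
from h import *
print(robot.get_state()['eef_pos'],delta([.5252,.0983,.32]))"
```

```text
[ 0.4254 -0.2237  0.3472] [-57.7 332.2  27.2   0. ]
```

Call:
step_arm:
  commands:
    - [0,10,38,-20,0]
    - [0,20,76,-20,0]
    - [0,30,114,-20,0]
    - [0,40,152,-20,0]
    - [0,51,199,-20,0]
    - [0,25,230,-20,0]
    - [0,0,262,-20,0]
    - [0,-25,293,-10,0]
    - [0,-45,317,5,0]
    - [0,-58,332,20,0]
    - [0,-58,332,27,0]
    - [0,-58,332,27,0]
    - [0,-58,332,27,0]
    - [0,-58,332,27,0]

```text
clock: 22.87
eef_pos: [0.5246, 0.0978, 0.3143]
tcp_rot: [3.141, 0.001, 3.012]
wrist_force: [0.0, 0.1, -1.8]
grip_width: 0.772
gripper_force: 68.1
```

Run:
```python
from e import *
S=cam("scene");e=robot.get_state()["eef_pos"];z=e[2]-.2024;print(e,z,delta([.5252,.0983,.292]))
print(prof(S,e[:2],.033,.07,z,(.1,.35)),prof(S,(.5252,.0983),.033,.085,0,(.25,.75)))
```

```text
[0.5246 0.0977 0.3145] 0.11211454229509651 [-0.5  0.7 22.5  0. ]
[ 0.3464 -0.236 ] [ 0.2617 -0.4157]
```

Call:
step_arm:
  commands:
    - [0,-0.4,0.2,8,0]
    - [0,-0.4,0.2,15,0]
    - [0,-0.4,0.2,20,0]
    - [0,-0.4,0.2,22,0]
    - [0,-0.4,0.2,22,0]
    - [0,-0.4,0.2,22,0]

```text
clock: 23.42
eef_pos: [0.5253, 0.0985, 0.2911]
tcp_rot: [-3.141, -0.0, 3.013]
wrist_force: [0.2, -0.5, -2.1]
grip_width: 0.766
gripper_force: 68.1
```

Call:
step_arm:
  commands:
    - [0,0,0,0.5,0]
    - [0,0,0,1,0]
    - [0,0,0,1,0]

```text
clock: 23.67
eef_pos: [0.5255, 0.0986, 0.2903]
tcp_rot: [3.142, 0.0, 3.013]
wrist_force: [-0.6, -0.5, -2.3]
grip_width: 0.769
gripper_force: 68.1
```

Call:
step_arm:
  commands:
    - [0,0,0,0.5,0]
    - [0,0,0,1,0]
    - [0,0,0,1,0]

```text
clock: 23.92
eef_pos: [0.5254, 0.0986, 0.2891]
tcp_rot: [-3.142, -0.0, 3.013]
wrist_force: [-0.3, -0.3, -2.1]
grip_width: 0.765
gripper_force: 68.1
```

Call:
step_arm:
  commands:
    - [0,0,0,0.5,0]
    - [0,0,0,1,0]
    - [0,0,0,1,0]

```text
clock: 24.17
eef_pos: [0.5254, 0.0986, 0.2881]
tcp_rot: [-3.142, -0.0, 3.013]
wrist_force: [-0.4, -0.1, -2.7]
grip_width: 0.771
gripper_force: 68.1
```

Call:
step_arm:
  commands:
    - [0,0,0,0.3,0]
    - [0,0,0,0.6,0]
    - [0,0,0,0.6,0]

```text
clock: 24.42
eef_pos: [0.5254, 0.0986, 0.2875]
tcp_rot: [-3.142, -0.0, 3.013]
wrist_force: [0.5, 0.2, -2.1]
grip_width: 0.77
gripper_force: 68.1
```

Call:
step_arm:
  commands:
    - [0,0,0,0.3,0]
    - [0,0,0,0.6,0]
    - [0,0,0,0.6,0]

```text
clock: 24.67
eef_pos: [0.5254, 0.0985, 0.2875]
tcp_rot: [3.141, 0.001, 3.013]
wrist_force: [-1.7, -0.0, 2.9]
grip_width: 0.767
gripper_force: 68.5
```

Call:
step_arm:
  commands:
    - [0,0,0,0.3,0]
    - [0,0,0,0.6,0]
    - [0,0,0,0.6,0]

```text
clock: 24.92
eef_pos: [0.5254, 0.0985, 0.2875]
tcp_rot: [3.141, 0.001, 3.013]
wrist_force: [-2.7, -0.2, 7.4]
grip_width: 0.767
gripper_force: 69.1
```

Seated at about 7 N. I release gradually, rise and retreat.

Call:
step_arm:
  commands:
    - [0,0,0,-0.4,0]
    - [0,0,0,-0.4,0]
    - [0.79,0,0,-0.4,0]
    - [0.81,0,0,-0.4,0]
    - [0.84,0,0,-0.4,0]
    - [0.9,0,0,-0.4,0]
    - [1,0,0,-0.4,0]
    - [1,0,0,-0.4,0]
    - [1,0,0,-0.4,0]
    - [1,0,0,-0.4,0]
    - [1,0,0,-20,0]
    - [1,0,0,-55,0]
    - [1,0,0,-90,0]
    - [1,50,0,-100,0]
    - [1,100,0,-100,0]
    - [1,150,0,-100,0]
    - [1,200,0,-100,0]
    - [1,200,0,-100,0]
    - [1,200,0,-100,0]

```text
clock: 26.5
eef_pos: [0.3227, 0.1241, 0.3876]
tcp_rot: [3.14, 0.001, 3.015]
wrist_force: [-0.4, 0.8, -0.2]
grip_width: 1.005
gripper_force: 0.0
```

Run:
```python
from h import *
from u import up
up("cap_large",.033,.07,.085,[.5252,.0983])
up("cap_small",.027,.06,.085,[.511,-.097])
S=cam("scene");T=cam("top")
cv2.imwrite("pics/f.png",np.hstack([cv2.resize(S["frame"][100:290,100:310],(400,362)),cv2.resize(T["frame"][130:320,190:400],(400,362))]))
```

```text
scene 0.6 [288.1559 158.5847]
top 0.87 [240.3824 239.0185]
cap_large [0.5246 0.0993] 0.05267844604103091
cap_large [0.5222 0.0986] 0.05038688120988306
cap_large [0.525  0.0992] 0.04551621596505902
scene 0.68 [223.4521 141.0171]
top 0.89 [306.2964 244.6468]
cap_small [ 0.5099 -0.0982] 0.10347963800904977
cap_small [ 0.5064 -0.0989] 0.12138823529411764
cap_small [ 0.5105 -0.0989] 0.06222624434389141
```

View pics/f.png

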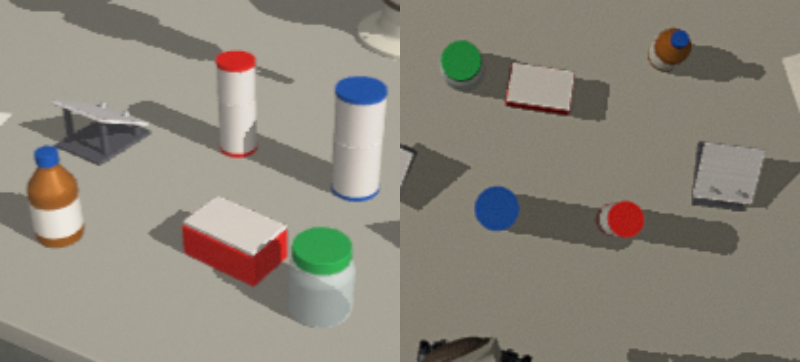

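Both pairs are stacked evenly: red at left crop (237,105), blue at (358,140). The bottle, jar and tip box haven't moved, and the gripper is clear. I'm handing in.

```bash
python3 -c "
from plant import robot
print(robot.close_job())"
```

```text
the job is handed in; nothing more can be done
None
```

Both upright beakers are closed with the leaning beaker of their size and colour, rims within about 2 mm by the final camera fits, and the job is handed in at about 27 s; the bottle, jar, tip box and purple look-alike were not touched.

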